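# Seat the fume filter cell on its keyed inlet and hold it home

## Robot

A 6-joint arm with a two-finger parallel gripper is mounted at the origin on the work surface. World frame = base frame: x ahead of the robot, y to its left, z up, the work surface at z = 0. Lengths are in m, angles in rad, forces in N, time in s.
With the tool pointing down it reaches from about 0.275 to 0.85 m from the base axis. Payload 19 kg.
Tool frame: the origin (TCP) lies between the finger pads; the fingertips stand finger_overhang ahead of it and the grasp point (between the pads) lies 8 mm behind it (finger_overhang is the distance from the TCP to the fingertips, in m); z points along the fingers, y is the direction in which the jaws open and shut (so a half turn about z gives the same grasp; the last joint's range is limited). The gripper opens to 85 mm and grips with 20 to 120 N. Pads are 22 mm wide; open, the fingers measure 114 mm over their backs; the gripper's body (76 mm by 85 mm) begins 54 mm behind the grasp point. The pads swing forward as they close: fully open they stand 13 mm farther back than shut.
Start: joints at [1.133, 0.15, 1.437, -0, 1.554, -0.134], TCP at [0.172, 0.549, 0.242] pointing down, gripper open.
Joint ranges: [-2.8, 2.8], [-0.68, 2.1], [0.12, 2.68], [-1.39, 4.53], [0.16, 2.79], [-2.81, 2.81]. Speed limits (rad/s): [1.89, 1.89, 2.22, 3.01, 3.01, 3.01].

## Interface

Orientations are given as a unit quaternion [w, x, y, z].
In Python, from plant import * gives the robot as it stands.
- The arm moves only by the shell command python3 -m creep 'ROWS' [OPENING] [FORCE]. ROWS is JSON, a list of rows, each a list of 4 numbers: the shift along the tool's x, y, z in units of 50 mm (1.0 is 50 mm), then the turn about the tool's z in units of 6 degrees (1.0 is 6 degrees). A call has 1 to 8 rows; each row shifts and turns the commanded pose from where the row before left it, along the tool's axes as they then stand; what a row does not reach is not made up. A row lasts 1/10 s, in which the tool goes at most 50 mm and 8.59 degrees, less where a joint would pass 70% of its speed; a pose out of reach is approached as far as the arm can. A call is refused whole if a number of a shift passes 1 or a number of a turn 1, either way. A call with a gripper value outside its range is refused whole. OPENING is the gripper's target within -1 to 1 (shut at 1, half-way at 0, fully open at -1), set as the call begins (- or left out, the last holds). The fingers move at their own pace and stop on an object; FORCE is the grip in N (left out, the last holds). Time passes only in rows, so rows that do not move let the fingers close. It gives the time, the measured TCP pose, the force and the opening at its end, in the units of the state.
- get_obs(): the state, without advancing time (a new reading comes with each control period).
- grab_frame(name): name is "side" or "top" or "wrist"; returns a dict with "pixels" (420x560x3 uint8, red, green, blue), "z_map" (420x560 float32, m along the optical axis (not along the pixel's ray), 0 where there is no reading), "fx", "fy", "cx", "cy" (pixels), "R" (3x3) and "t" (3): a world point X has camera coordinates R X + t. Camera axes: x right, y down, z forward; pixel columns grow to the right and rows downward; lengths in m; the calibration is good to about 2 mm. A picture is of the moment at which its call begins.
- hand_in(): hands the job in, once; it reports no verdict.
The state is a dict: "time": time; "qpos": joint angles; "qvel": joint speeds; "tau": joint torques, N m; "ee_pos": TCP position; "orientation": TCP orientation; "contact_force": force on the tool from outside, world axes, zero at the start; "ft_torque": the same for the moment, N m; "opening": opening from 0.0 (shut) to 1.0 (fully open).
Only numpy, scipy, OpenCV 4.12 (cv2) and the standard library are available. Lean on these libraries where they do the work, as an engineer would, in place of code of your own. Each camera call takes 0.05 s, during which the arm holds its last target.

## Task

Pull the top drawer of the blue parts cabinet out to its stop, take the round knurled filter cell from it and set it open side down over the pinned stub of the grey fume-extractor inlet. Turn the cell until its hidden keyways drop over the pins, push it fully home against the spring seal until it is flush on the inlet, and finish while still holding it pushed home: do not let go, or the spring lifts it. Leave the drawer open and the other things on the bench where they are.

Things in the scene. Friction and masses are not known exactly. Their poses are not given: they have to be found in the camera images.
- cab: Fixed blue parts cabinet with two drawers, 240 x 240 mm, 150 mm high. Origin: centre of its underside; its front looks along -x. The top drawer's inside is 195 mm (along x) by 198 mm (along y); its floor is 85 mm above the bench, its side walls reach 128 mm and its front panel 138 mm above the bench.
- cab_drawer0_handle (a point): Middle of the level steel bar handle of the top drawer, 112 mm above the bench (38 mm below the cabinet's top). Bar 11 mm thick, 120 mm long, along the point's y axis; 29 mm clear between bar and drawer front. The drawer pulls out along the point's -x axis, level. The inner face of the drawer's front wall lies 56 mm behind the bar's centre line.
- cab_drawer0 (a joint): How far the top drawer is out, m: 0 closed, 0.166 at its stop. It starts closed or up to 15 mm ajar. It slides with a few newtons and stays where it is left.
- cell: Filter cell: round cap, knurled black side, yellow grille on top, 60 mm diameter, 40 mm high, about 0.18 kg, open below. Origin: centre of underside; z up. Stands upright in the top drawer, 45 to 110 mm behind its front wall, near its middle line. The lower 16 mm inside is a flange of 42 mm bore with 3 hidden keyways 30 degrees wide, one along the cell's x axis, others at 120 degrees; hollow above to 34 mm.
- seat (a point): Centre of the flat top of the fixed grey extractor inlet (box 150 x 150 x 50 mm, blue hose from its +y side), 50 mm above the bench, on the stub's axis. The cell's underside lies on this plane when home. Standing on the pins, not yet keyed, its underside is 14 mm above it.
- stub_top (a point): Centre of the top of the fixed aluminium stub: 38 mm diameter, 30 mm high, top 8 mm tapered to 28 mm diameter. 3 pins, 4 mm thick, stick out 6 mm at 120-degree spacing, tops 16 mm below this point. How the pins are turned about the stub varies and is NOT in this reading: turn the cell under a light push and feel for the drop; it drops within about 6 degrees of a match, every 120 degrees.
- seal (a joint): Orange spring ring round the stub: how far it is pressed down, m: 0 free (its top 7 mm above the inlet's flat top), 0.007 when the cell is home, hard on the box. Its spring gives 4 N at 0 and about 10 N at 0.007, so a keyed cell let go stands about 7 mm up and springs back up there when released.
- jar: Bystander: small paste jar with red cap, 60 mm diameter, 75 mm high; origin at the centre of its underside.
- tape: Bystander: roll of green tape lying flat, 90 mm diameter, 30 mm high; origin at the centre of its underside.
- discs: Bystander: flat stack of red cutting discs, 100 mm diameter, 12 mm high; origin at the centre of its underside.

How it is judged:
By the outcome, as a careful person would: the job done as asked, in the order asked, and still so for the second after the job is handed in, while the arm keeps its last pose, push and grip.
It also fails if it takes over 72 s, if anything falls off the work surface, if the arm or the gripper's body presses on something with over 40 N, if the wrist force passes 120 N, or if a joint passes its speed limit or range.

## Working session

There is one attempt and no reset: what is moved stays moved. The work goes in short steps, Python scripts to look and compute and a shell command to move; the robot and the scene stay as the last step left them, time stands still between calls to the robot, and variables do not carry over. Pictures are saved under pics/ and viewed, and the job is handed in when it is done.

```bash
ls; mkdir -p pics; cat > h.py <<'E'
import numpy as np, cv2
from plant import *
def snap(name,fn):
    f=grab_frame(name); cv2.imwrite('pics/'+fn+'.png',cv2.cvtColor(f['pixels'],cv2.COLOR_RGB2BGR))
    np.savez('pics/'+fn+'.npz',**{k:np.array(v) for k,v in f.items()}); return f
def load(fn): return dict(np.load('pics/'+fn+'.npz'))
def ray(f,u,v,z):
    R=np.array(f['R']);t=np.array(f['t']); c=-R.T@t
    d=R.T@np.array([(u-f['cx'])/f['fx'],(v-f['cy'])/f['fy'],1.]); return c+d*(z-c[2])/d[2]
def cloud(f):
    Z=f['z_map'];v,u=np.mgrid[:Z.shape[0],:Z.shape[1]]
    P=np.stack([(u-f['cx'])/f['fx']*Z,(v-f['cy'])/f['fy']*Z,Z],-1)
    return (P-np.array(f['t']))@np.array(f['R'])
E
python3 - <<'E'
from h import *
o=get_obs();print(o)
import plant;print([n for n in dir(plant) if n[0]!='_'])
for n in ['top','side','wrist']: snap(n,n+'0')
try: print(finger_overhang)
except Exception as e: print(e)
E
```

```text
pics
{'time': 0.0, 'qpos': array([ 1.13301436e+00,  1.50976732e-01,  1.43802159e+00, -1.22244256e-05,
        1.55381752e+00, -1.34004045e-01]), 'qvel': array([-0.00159512, -0.00174753, -0.00250251,  0.00163205,  0.00011279,
       -0.00042697]), 'tau': array([ 1.09138570e-02, -7.13054109e+01, -5.70897961e+01,  7.96077911e-04,
        8.34817300e-03, -1.16847750e-05]), 'ee_pos': array([0.1719213 , 0.54844765, 0.24168544]), 'orientation': array([-1.66614654e-04,  1.51305479e-01,  9.88486863e-01, -5.88491622e-04]), 'contact_force': array([-0.20059936, -0.60624742, -1.3284198 ]), 'ft_torque': array([0.02629786, 0.04807753, 0.04860234]), 'opening': 1.0049285280593372}
['IKError', 'finger_overhang', 'get_obs', 'grab_frame', 'hand_in']
0.011
```

View pics/top0.png

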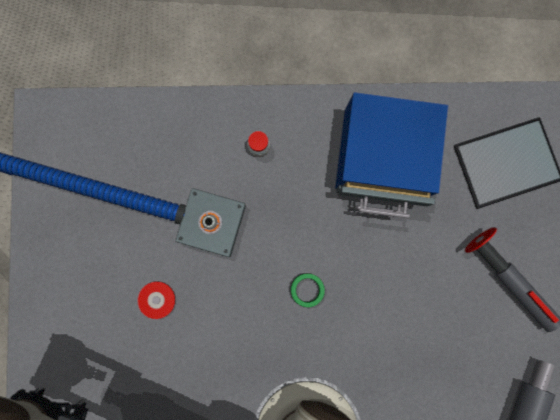

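View pics/side0.png

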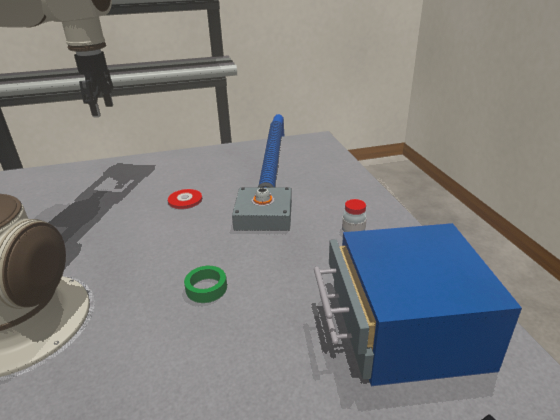

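View pics/wrist0.png

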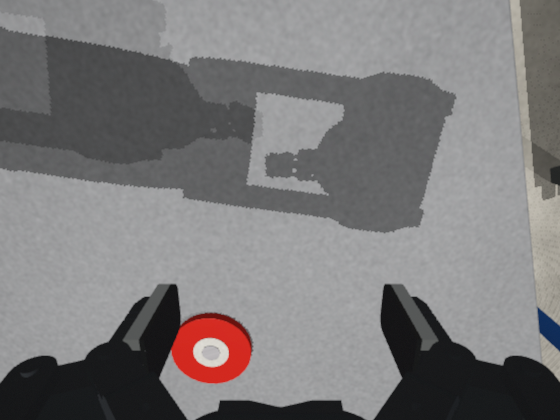

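The top view shows the cabinet (345–447, 95–205) with its handle near (385, 208), the inlet near (210, 222), discs (157, 300), tape (308, 290) and jar (258, 142). The robot base is at the bottom centre. Next I measure these.

```bash
python3 - <<'E'
from h import *
f=load('top0');px=f['pixels'].astype(int);P=cloud(f);hsv=cv2.cvtColor(f['pixels'],cv2.COLOR_RGB2HSV)
ok=f['z_map']>0
print('cam',-f['R'].T@f['t'], f['fx'],'bench z',np.median(P[240:280,380:440,2]))
# cabinet top
m=ok&(abs(P[...,2]-.15)<.008)&(hsv[...,0]>100)&(hsv[...,0]<125)&(hsv[...,1]>120)
m[:, :320]=False
Q=P[m][:,:2].astype(np.float32); r=cv2.minAreaRect(Q);print('cab',r,cv2.boxPoints(r),np.median(P[m][:,2]))
# by image contour rays
n,l,s,c=cv2.connectedComponentsWithStats(m.astype(np.uint8));i=1+s[1:,4].argmax()
r=cv2.minAreaRect(np.argwhere(l==i)[:,::-1].astype(np.float32));b=cv2.boxPoints(r)
print([ray(f,u,v,.15).round(4) for u,v in b])
# inlet top
m=ok&(abs(P[...,2]-.05)<.006);m[:,:160]=False;m[:,260:]=False;m[:180]=False;m[265:]=False
Q=P[m][:,:2].astype(np.float32);r=cv2.minAreaRect(Q);print('inlet',r,np.median(P[m][:,2]))
# stub top
m=ok&(P[...,2]>.074)&(P[...,2]<.09);m[:,:190]=False;m[:,235:]=False;m[:200]=False;m[245:]=False
print('stub',m.sum(),P[m].mean(0),P[m].min(0),P[m].max(0))
m=((hsv[...,0]<18)&(hsv[...,1]>90));m[:,:185]=False;m[:,235:]=False;m[:200]=False;m[245:]=False
uv=np.argwhere(m)[:,::-1];print('orange',m.sum(),uv.min(0),uv.max(0),P[m].mean(0),[ray(f,*(uv.min(0)+uv.max(0))/2,.057)])
# handle
m=ok&(P[...,2]>.09)&(P[...,2]<.125);m[:195]=False;m[225:]=False;m[:,:340]=False;m[:,450:]=False
print('handle',m.sum());Q=P[m];print(Q.min(0),Q.max(0))
cv2.imwrite('pics/z1.png',cv2.resize(cv2.cvtColor(f['pixels'][80:230,320:460],cv2.COLOR_RGB2BGR),None,fx=4,fy=4,interpolation=cv2.INTER_CUBIC))
cv2.imwrite('pics/z2.png',cv2.resize(cv2.cvtColor(f['pixels'][180:265,165:255],cv2.COLOR_RGB2BGR),None,fx=6,fy=6,interpolation=cv2.INTER_CUBIC))
E
```

```text
cam [0.46817731 0.09219798 1.35158989] 491.469369529544 bench z 0.000548922681555165
cab ((0.7477390170097351, -0.22610199451446533), (0.24141424894332886, 0.2255973070859909), 81.41222381591797) [[ 0.6181805  -0.3286122 ]
 [ 0.8412485  -0.36229938]
 [ 0.8772975  -0.12359178]
 [ 0.6542295  -0.08990461]] 0.15058234911541413
[array([ 0.6533, -0.088 ,  0.15  ]), array([ 0.8765, -0.1235,  0.15  ]), array([ 0.8407, -0.3669,  0.15  ]), array([ 0.6179, -0.3276,  0.15  ])]
inlet ((0.5729320645332336, 0.28053492307662964), (0.21655677258968353, 0.14990298449993134), 72.79163360595703) 0.05039034901690768
stub 143 [0.56282486 0.24860582 0.07992662] [0.54522541 0.23122166 0.07404847] [0.58173883 0.26796395 0.08874077]
orange 107 [200 213] [219 231] [0.56226594 0.24689789 0.05854454] [array([0.56206795, 0.24806918, 0.057     ])]
handle 443
[ 0.56181691 -0.32738979  0.09008596] [ 0.62314981 -0.11377543  0.12480389]
```

View pics/z1.png

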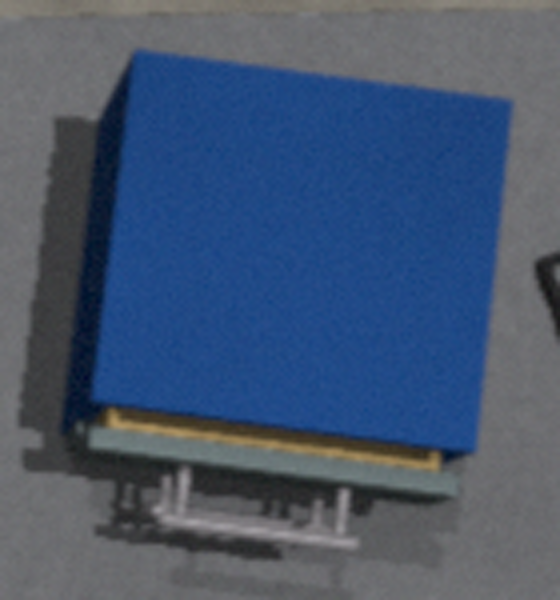

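View pics/z2.png

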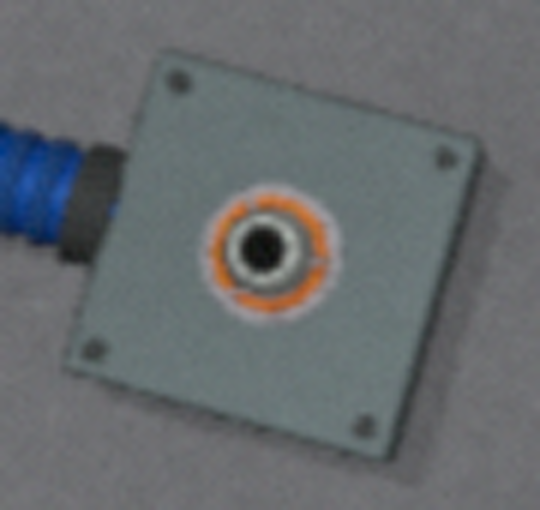

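The zoom shows the handle bar from about (359, 209.5) to (409, 216) in the full picture, with the drawer slightly ajar. In the inlet zoom, dark breaks in the orange ring hint at the pins. Now the handle and stub in detail.

```bash
python3 - <<'E'
from h import *
f=load('top0');P=cloud(f);ok=f['z_map']>0
a=ray(f,358.9,209.6,.112);b=ray(f,408.6,216.2,.112);print('bar',a,b,np.linalg.norm(a-b),(a+b)/2, np.degrees(np.arctan2(*(a-b)[:2])))
yaw=np.radians(-8.59);X=np.array([np.cos(yaw),np.sin(yaw)]);Y=np.array([-X[1],X[0]])
m=ok&(P[...,2]>.104)&(P[...,2]<.124);m[:195]=False;m[225:]=False;m[:,:340]=False;m[:,450:]=False
Q=P[m][:,:2];k=Q[:,0]<(P[m][:,0].min()+.07)
q=np.stack([Q@X,Q@Y],1)
h,e=np.histogram(q[:,0],bins=np.arange(q[:,0].min(),q[:,0].max(),.004));print([(round(x,3),n) for x,n in zip(e,h)])
s=q[:,0]<q[:,0].min()+.014;print('y range',q[s,1].min(),q[s,1].max(), 'x',q[s,0].mean(), P[m][s,2].mean())
print('cab corners local',[(np.dot(c,X).round(4),np.dot(c,Y).round(4)) for c in ([.6533,-.088],[.8765,-.1235],[.8407,-.3669],[.6179,-.3276])])
g=load('side0');P=cloud(g);ok=g['z_map']>0;hsv=cv2.cvtColor(g['pixels'],cv2.COLOR_RGB2HSV)
m=ok&(P[...,2]>.104)&(P[...,2]<.124)&(P[...,0]<.63)&(P[...,0]>.5)&(P[...,1]<0);Q=P[m][:,:2];print('side handle',m.sum());q=np.stack([Q@X,Q@Y],1);print(q.min(0),q.max(0));s=q[:,0]<np.percentile(q[:,0],2)+.012;print(q[s].mean(0),q[s].min(0),q[s].max(0))
m=ok&(abs(P[...,2]-.0785)<.003)&(abs(P[...,0]-.562)<.04)&(abs(P[...,1]-.248)<.04);print('stub side',m.sum(),P[m].mean(0))
print(ray(f,165+264/6,180+247/6,.08))
E
```

```text
bar [ 0.58318459 -0.13747853  0.112     ] [ 0.56423329 -0.26348545  0.112     ] 0.127424078666563 [ 0.57370894 -0.20048199  0.112     ] 8.553115224211815
[(np.float64(0.593), np.int64(86)), (np.float64(0.597), np.int64(80)), (np.float64(0.601), np.int64(56)), (np.float64(0.605), np.int64(10)), (np.float64(0.609), np.int64(7)), (np.float64(0.613), np.int64(12)), (np.float64(0.617), np.int64(10)), (np.float64(0.621), np.int64(11)), (np.float64(0.625), np.int64(9)), (np.float64(0.629), np.int64(9)), (np.float64(0.633), np.int64(82)), (np.float64(0.637), np.int64(0)), (np.float64(0.641), np.int64(0)), (np.float64(0.645), np.int64(0))]
y range -0.17623513197234483 -0.04683967998278492 x 0.5982745636271677 0.11640691660834152
cab corners local [(np.float64(0.6591), np.float64(0.0106)), (np.float64(0.8851), np.float64(0.0088)), (np.float64(0.8861), np.float64(-0.2372)), (np.float64(0.6599), np.float64(-0.2316))]
side handle 1004
[ 0.59308594 -0.23589197] [ 6.72520036e-01 -5.34239948e-04]
[ 0.59795224 -0.12300828] [ 0.59308594 -0.1810264 ] [ 0.60548143 -0.05440987]
stub side 61 [0.56196919 0.24237861 0.07890144]
[0.56258489 0.24657737 0.08      ]
```

```bash
cat >> h.py <<'E'
from scipy.spatial.transform import Rotation as Ro
def res(x,y,z,yaw=None):
    """units of tool shift to reach target; yaw = world angle of tool y (deg)"""
    o=get_obs();q=o['orientation'];R=Ro.from_quat([q[1],q[2],q[3],q[0]]).as_matrix()
    d=R.T@(np.array([x,y,z])-o['ee_pos']); cy=np.degrees(np.arctan2(R[1,1],R[0,1]))
    print('pos',o['ee_pos'].round(4),'yaw',cy.round(2),'units',(d/.05).round(3),'turn units',None if yaw is None else round((cy-yaw)/6,3),'F',o['contact_force'].round(1),'T',o['ft_torque'].round(2),'open',round(o['opening'],3),'t',round(o['time'],2),'q',o['qpos'].round(2),'tilt',R[:,2].round(4))
E
python3 -m creep '[[0,0,0,1],[0,0,0,1],[0,0,0,1],[0,0,0,1],[0,0,0,1],[0,0,0,1],[0,0,0,1],[0,0,0,1]]' 0.35
python3 -m creep '[[0,0,0,1],[0,0,0,1],[0,0,0,1],[0,0,0,1],[0,0,0,1],[0,0,0,0.5],[0,0,0,0]]'
python3 -c "
from h import *
res(.574,-.202,.22,-8.6)"
```

```text
time: 0.95
ee_pos: [0.172, 0.5485, 0.242]
orientation: [0.0, 0.542, 0.84, -0.0]
contact_force: [-0.3, -0.1, 0.2]
opening: 0.326
time: 1.65
ee_pos: [0.172, 0.5486, 0.242]
orientation: [0.0, 0.757, 0.653, -0.0]
contact_force: [0.1, 0.2, -0.1]
opening: 0.324
pos [0.172  0.5486 0.242 ] yaw -8.46 units [-13.665  10.161   0.446] turn units 0.024 F [ 0.1  0.2 -0.1] T [ 0.04 -0.01 -0.01] open 0.324 t 1.65 q [1.13 0.15 1.44 0.   1.55 1.28] tilt [-3.e-04 -5.e-04 -1.e+00]
```

```bash

python3 -m creep '[[-0.76,0.57,0,0],[-0.76,0.57,0,0],[-0.76,0.57,0,0],[-0.76,0.57,0,0],[-0.76,0.57,0,0],[-0.76,0.57,0,0],[-0.76,0.57,0,0],[-0.76,0.57,0,0]]'
python3 -m creep '[[-0.76,0.57,0,0],[-0.76,0.57,0,0],[-0.76,0.57,0,0],[-0.76,0.57,0,0],[-0.76,0.57,0,0],[-0.76,0.57,0,0],[-0.76,0.57,0,0],[-0.76,0.57,0,0]]'
python3 -m creep '[[-0.76,0.57,0,0],[-0.76,0.5,0,0],[0,0,0,0],[0,0,0,0]]'
python3 -c "
from h import *
res(.574,-.202,.22,-8.6)
snap('wrist','w1');snap('side','s1');snap('top','t1')"
```

```text
time: 2.45
ee_pos: [0.3535, 0.2128, 0.2424]
orientation: [0.0, 0.756, 0.654, 0.0]
contact_force: [1.4, 0.5, 0.0]
opening: 0.325
time: 3.25
ee_pos: [0.5348, -0.1215, 0.2422]
orientation: [0.0, 0.756, 0.654, 0.0]
contact_force: [0.4, -0.1, 0.1]
opening: 0.326
time: 3.65
ee_pos: [0.576, -0.2032, 0.2414]
orientation: [-0.001, 0.757, 0.653, -0.0]
contact_force: [0.4, 0.4, 1.2]
opening: 0.327
pos [ 0.576  -0.2032  0.2414] yaw -8.4 units [ 0.018 -0.042  0.429] turn units 0.033 F [0.4 0.4 1.2] T [ 0.04  0.06 -0.03] open 0.327 t 3.65 q [-0.47  0.23  1.35  0.    1.57 -0.32] tilt [-1.4e-03  7.0e-04 -1.0e+00]
```

View pics/w1.png

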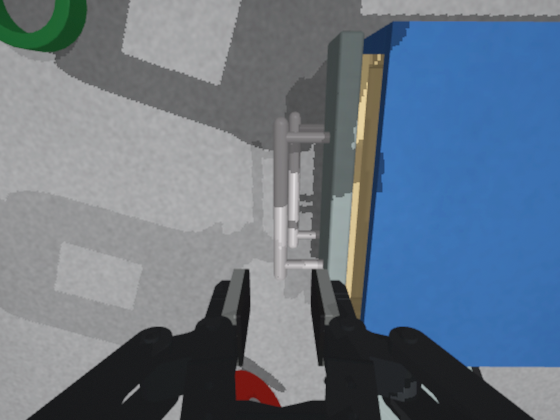

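View pics/s1.png

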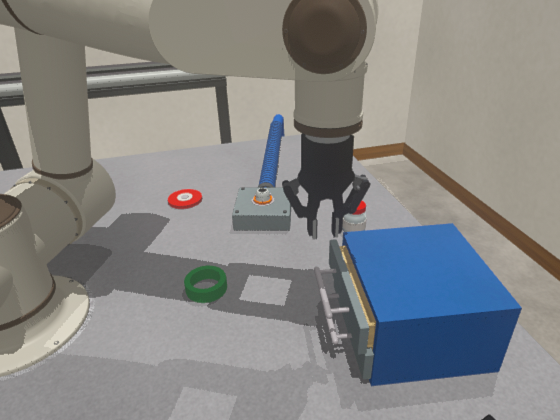

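The wrist view shows the bar at column 280, rows 118–278, laterally midway between the finger pads (columns 247 and 312). I check its position along the bar by ray.

```bash
python3 -c "
from h import *
f=load('w1');print(-f['R'].T@f['t'])
a=ray(f,280,118,.112);b=ray(f,280,278,.112);print(a,b,(a+b)/2,np.linalg.norm(a-b))
P=cloud(f)
m=(f['z_map']>0)&(abs(P[...,2]-.1145)<.004);m[:,:270]=0;m[:,293:]=0;m[:100]=0;m[285:]=0
Q=P[m];print(m.sum(),Q.min(0),Q.max(0),cv2.minAreaRect(Q[:,:2].astype('f')))
"
```

```text
[ 0.58911392 -0.11911414  0.37298066]
[ 0.5860804  -0.13786031  0.112     ] [ 0.56741879 -0.26507875  0.112     ] [ 0.5767496  -0.20146953  0.112     ] 0.12857989126444266
2366 [ 0.5630771  -0.26457808  0.11124467] [ 0.59329786 -0.13637918  0.11849719] ((0.5796149969100952, -0.2007961869239807), (0.12937970459461212, 0.014721945859491825), 81.3536376953125)
```

```bash

python3 -m creep '[[0,0,0.6,0],[0,0,0.6,0],[0,0,0.5,0],[0,0,0.4,0],[0,0,0.3,0],[0,0,0.3,0],[0,0,0,0]]'
python3 -m creep '[[0,0,0,0],[0,0,0,0],[0,0,0,0],[0,0,0,0]]' 1 40
python3 -c "
from h import *
res(.5765,-.2015,.106,-8.6)
snap('side','s2')"
```

```text
time: 4.5
ee_pos: [0.5763, -0.2021, 0.107]
orientation: [0.0, 0.757, 0.654, 0.0]
contact_force: [0.2, 0.7, 0.8]
opening: 0.326
time: 4.9
ee_pos: [0.5762, -0.2023, 0.1077]
orientation: [0.0, 0.757, 0.653, 0.0]
contact_force: [-0.9, 4.0, 5.1]
opening: 0.107
pos [ 0.5762 -0.2023  0.1077] yaw -8.4 units [0.017 0.002 0.034] turn units 0.034 F [-0.9  4.   5.1] T [ 0.58 -0.05  0.08] open 0.107 t 4.9 q [-0.46  0.3   1.53  0.    1.31 -0.32] tilt [ 6.e-04 -1.e-04 -1.e+00]
```

View pics/s2.png

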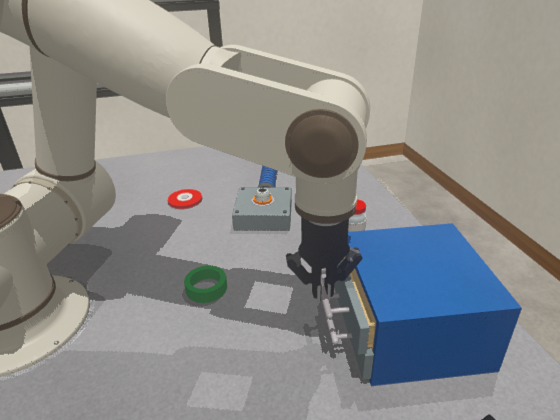

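The side view shows the fingers round the bar at (325, 300), and the opening reads 0.107 (about 9 mm), so it is gripped. Now pulling.

```bash

python3 -m creep '[[0,-0.1,0,0],[0,-0.2,0,0],[0,-0.4,0,0],[0,-0.4,0,0],[0,-0.4,0,0],[0,-0.4,0,0],[0,-0.3,0,0],[0,-0.2,0,0]]'
python3 -m creep '[[0,-0.1,0,0],[0,-0.1,0,0],[0,-0.1,0,0],[0,0,0,0]]'
python3 -c "
from h import *
res(.5762-.9888*.166,-.2023+.1494*.166,.1077,-8.6)"
```

```text
time: 5.75
ee_pos: [0.4567, -0.1842, 0.1077]
orientation: [-0.0, 0.757, 0.653, 0.001]
contact_force: [2.6, 8.3, 5.5]
opening: 0.111
time: 6.15
ee_pos: [0.4422, -0.182, 0.1077]
orientation: [-0.0, 0.757, 0.653, 0.0]
contact_force: [0.4, 9.9, 7.0]
opening: 0.111
pos [ 0.4422 -0.182   0.1077] yaw -8.4 units [ 0.002 -0.609 -0.001] turn units 0.033 F [0.4 9.9 7. ] T [ 1.6  -0.06 -0.02] open 0.111 t 6.15 q [-0.55  0.04  1.84  0.    1.26 -0.41] tilt [ 5.e-04  1.e-03 -1.e+00]
```

```bash

python3 -m creep '[[0,-0.1,0,0],[0,-0.1,0,0],[0,-0.08,0,0],[0,0,0,0]]'
python3 -m creep '[[0,-0.06,0,0],[0,-0.06,0,0],[0,0,0,0]]'
python3 -m creep '[[0,-0.06,0,0],[0,-0.06,0,0],[0,0,0,0]]'
python3 -c "
from h import *
res(.5762-.9888*.166,-.2023+.1494*.166,.1077,-8.6)"
```

```text
time: 6.55
ee_pos: [0.4284, -0.18, 0.1076]
orientation: [-0.0, 0.757, 0.653, 0.001]
contact_force: [1.2, 9.1, 8.4]
opening: 0.112
time: 6.85
ee_pos: [0.4243, -0.1794, 0.1077]
orientation: [0.001, 0.757, 0.653, 0.002]
contact_force: [20.3, 9.0, -3.3]
opening: 0.107
time: 7.15
ee_pos: [0.4236, -0.1794, 0.1083]
orientation: [0.006, 0.757, 0.653, 0.006]
contact_force: [81.3, 2.7, -38.8]
opening: 0.108
pos [ 0.4236 -0.1794  0.1083] yaw -8.43 units [ 0.004 -0.235  0.008] turn units 0.028 F [ 81.3   2.7 -38.8] T [  0.39 -12.59   0.07] open 0.108 t 7.15 q [-0.57 -0.01  1.89  0.01  1.25 -0.43] tilt [ 0.0176 -0.002  -0.9998]
```

The stop is reached: the force jumped after 154 mm of travel. I ease off, release and lift.

```bash

python3 -m creep '[[0,0.1,0,0],[0,0.02,0,0],[0,0,0,0]]'
python3 -m creep '[[0,0,0,0],[0,0,0,0],[0,0,0,0]]' 0.35
python3 -c "
from h import *
res(.4236,-.1794,.1083,-8.6)"
python3 -m creep '[[0,0,-0.4,0],[0,0,-0.8,0],[0,0,-1,0],[0,0,-1,0],[0,0,0,0]]'
python3 -c "
from h import *
res(.4236,-.1794,.1083,-8.6)
snap('top','t3');snap('wrist','w3');snap('side','s3')"
```

```text
time: 7.45
ee_pos: [0.4243, -0.1794, 0.108]
orientation: [0.001, 0.757, 0.653, 0.002]
contact_force: [15.6, 9.0, 3.2]
opening: 0.108
time: 7.75
ee_pos: [0.4224, -0.1799, 0.1072]
orientation: [-0.0, 0.757, 0.653, -0.0]
contact_force: [-0.8, -0.3, 0.0]
opening: 0.326
pos [ 0.4224 -0.1799  0.1072] yaw -8.41 units [ 0.014  0.021 -0.022] turn units 0.031 F [-0.8 -0.3  0. ] T [-0.03  0.03  0.03] open 0.326 t 7.75 q [-0.57 -0.    1.88 -0.    1.26 -0.42] tilt [-5.e-04 -2.e-04 -1.e+00]
time: 8.25
ee_pos: [0.4239, -0.1808, 0.2736]
orientation: [0.004, 0.757, 0.653, 0.001]
contact_force: [1.4, -0.1, -1.0]
opening: 0.323
pos [ 0.4239 -0.1808  0.2736] yaw -8.42 units [ 0.04  -0.037  3.306] turn units 0.031 F [ 1.4 -0.1 -1. ] T [ 0.02 -0.05  0.01] open 0.323 t 8.25 q [-0.57 -0.11  1.64 -0.    1.6  -0.42] tilt [ 0.0073 -0.0051 -1.    ]
```

View pics/t3.png

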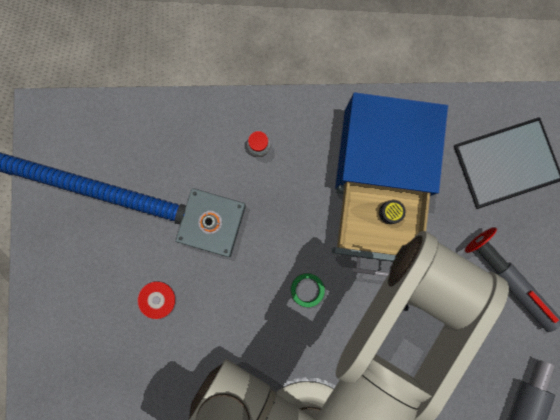

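View pics/w3.png

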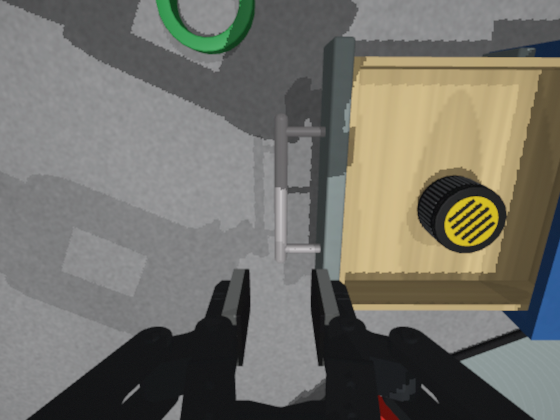

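View pics/s3.png

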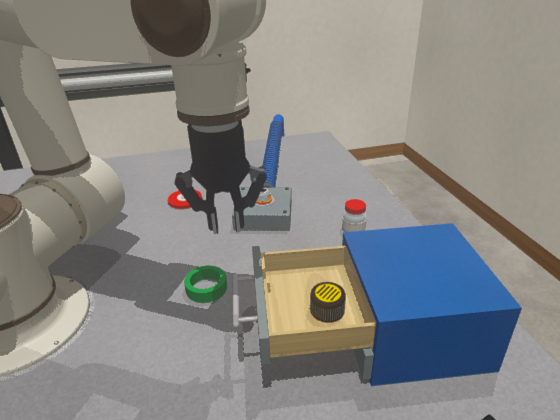

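The drawer is out, with the cell at (394, 211) in the top view and (472, 220) in the wrist view. The bystanders have not moved. Locating the cell.

```bash
python3 -c "
from h import *
for n in ['t3','w3','s3']:
  f=load(n);P=cloud(f);hsv=cv2.cvtColor(f['pixels'],cv2.COLOR_RGB2HSV)
  m=(hsv[...,0]>22)&(hsv[...,0]<34)&(hsv[...,1]>170)
  m=cv2.morphologyEx(m.astype(np.uint8),cv2.MORPH_CLOSE,np.ones((9,9)))
  k,l,s,c=cv2.connectedComponentsWithStats(m);i=1+s[1:,4].argmax()
  cn=cv2.findContours((l==i).astype(np.uint8),cv2.RETR_EXTERNAL,cv2.CHAIN_APPROX_NONE)[0][0]
  e=cv2.minEnclosingCircle(cn);el=cv2.fitEllipse(cn);print(n,s[i],el,ray(f,*el[0],.125),np.median(P[l==i],0))
  sel=(f['z_map']>0)&(abs(P[...,2]-.125)<.006)&(np.hypot(P[...,0]-np.median(P[l==i],0)[0],P[...,1]-np.median(P[l==i],0)[1])<.045)&(hsv[...,2]<80)|(l==i)
  print(cv2.minEnclosingCircle(P[sel][:,:2].astype('f')),sel.sum())
"
```

```text
t3 [385 203  17  17 225] ((393.4112548828125, 210.86997985839844), (15.90145492553711, 16.231714248657227), 154.9724884033203) [ 0.57731698 -0.22196037  0.125     ] [ 0.57703464 -0.22132546  0.12591787]
((0.5262621641159058, -0.07872180640697479), 0.18061986565589905) 373
w3 [ 444  196   55   50 2127] ((470.9564514160156, 220.64991760253906), (46.526973724365234, 56.215065002441406), 57.951595306396484) [ 0.57940042 -0.22193941  0.125     ] [ 0.5789859  -0.22175448  0.12557601]
((0.5190150737762451, -0.16781574487686157), 0.11010446399450302) 3853
s3 [315 284  26  18 385] ((327.5313720703125, 292.5074157714844), (17.522518157958984, 25.752273559570312), 94.48262786865234) [ 0.57687344 -0.22405114  0.125     ] [ 0.57679546 -0.22443455  0.12531983]
((0.4825502038002014, -0.47215956449508667), 0.29182446002960205) 634
```

```bash

python3 -m creep '[[0,0,0,-1],[0,0,0,-1],[0,0,0,-1],[0,0,0,-1],[0,0,0,-1],[0,0,0,-1],[0,0,0,-1],[0,0,0,-1]]' -1
python3 -m creep '[[0,0,0,-1],[0,0,0,-1],[0,0,0,-1],[0,0,0,-1],[0,0,0,-1],[0,0,0,-1],[0,0,0,-0.97],[0,0,0,0]]'
python3 -c "
from h import *
res(.578,-.2225,.2,81.4)"
```

```text
time: 9.2
ee_pos: [0.4223, -0.1796, 0.2658]
orientation: [-0.001, 0.424, 0.906, 0.0]
contact_force: [-0.6, 0.1, -0.7]
opening: 1.001
time: 10.0
ee_pos: [0.4223, -0.1797, 0.266]
orientation: [-0.001, 0.074, 0.997, 0.0]
contact_force: [-0.1, 0.4, 0.3]
opening: 1.003
pos [ 0.4223 -0.1797  0.266 ] yaw 81.52 units [-3.209 -0.389  1.312] turn units 0.019 F [-0.1  0.4  0.3] T [-0.01  0.05 -0.04] open 1.003 t 10.0 q [-0.57 -0.1   1.65 -0.    1.6  -1.99] tilt [-0.0021  0.0011 -1.    ]
```

```bash

python3 -m creep '[[-0.6,-0.1,0,0],[-0.8,-0.1,0.2,0],[-0.8,-0.1,0.3,0],[-0.7,-0.1,0.3,0],[-0.3,0,0.3,0],[0,0,0,0],[0,0,0,0]]'
python3 -c "
from h import *
res(.578,-.2225,.2,81.4)
snap('wrist','w4');snap('side','s4')"
```

```text
time: 10.7
ee_pos: [0.5775, -0.2233, 0.2113]
orientation: [-0.001, 0.076, 0.997, 0.0]
contact_force: [-0.2, -0.2, -0.1]
opening: 0.998
pos [ 0.5775 -0.2233  0.2113] yaw 81.3 units [-0.008  0.018  0.226] turn units -0.017 F [-0.2 -0.2 -0.1] T [-0.03  0.04  0.06] open 0.998 t 10.7 q [-0.49  0.26  1.37 -0.    1.51 -1.91] tilt [-2.e-03  8.e-04 -1.e+00]
```

View pics/w4.png

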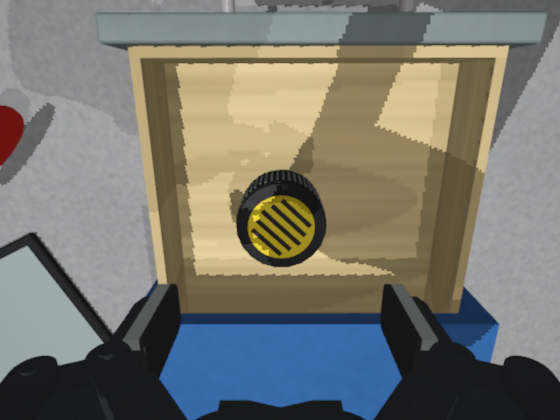

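View pics/s4.png

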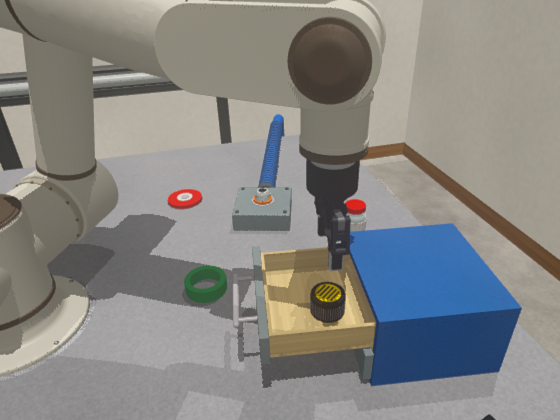

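The cell is laterally centred between the pads (column 281 against 280). I recheck its position from this closer view.

```bash
python3 -c "
from h import *
f=load('w4');P=cloud(f);hsv=cv2.cvtColor(f['pixels'],cv2.COLOR_RGB2HSV)
m=(hsv[...,0]>22)&(hsv[...,0]<34)&(hsv[...,1]>170)
m=cv2.morphologyEx(m.astype(np.uint8),cv2.MORPH_CLOSE,np.ones((9,9)))
m[:190]=0;m[270:]=0;m[:,:240]=0;m[:,325:]=0
cn=max(cv2.findContours(m,cv2.RETR_EXTERNAL,cv2.CHAIN_APPROX_NONE)[0],key=len)
el=cv2.fitEllipse(cn);print(el,ray(f,*el[0],.125),np.median(P[m>0],0),-f['R'].T@f['t'])
res(.5785,-.2222,.1,81.4)
"
```

```text
((280.8762512207031, 226.49563598632812), (62.20741271972656, 66.55757141113281), 88.17046356201172) [ 0.57845091 -0.22232542  0.125     ] [ 0.5780566  -0.22216963  0.12558879] [ 0.49453209 -0.21030807  0.34296406]
pos [ 0.5775 -0.2234  0.2129] yaw 81.34 units [-0.016  0.028  2.258] turn units -0.011 F [ 0.1 -0.7  1.2] T [-0.01  0.03 -0.03] open 1.002 t 10.8 q [-0.49  0.25  1.37 -0.    1.51 -1.91] tilt [ 3.e-04 -4.e-04 -1.e+00]
```

```bash

python3 -m creep '[[0,0,0.5,0],[0,0,0.5,0],[0,0,0.4,0],[0,0,0.4,0],[0,0,0.25,0],[0,0,0.2,0],[0,0,0,0]]'
python3 -c "
from h import *
res(.5785,-.2222,.1,81.4)"
python3 -m creep '[[0,0,0,0],[0,0,0,0],[0,0,0,0],[0,0,0,0],[0,0,0,0]]' 1 80
python3 -c "
from h import *
res(.5785,-.2222,.1,81.4)"
```

```text
time: 11.5
ee_pos: [0.5775, -0.2234, 0.0993]
orientation: [-0.0, 0.075, 0.997, 0.0]
contact_force: [-0.6, 0.2, 0.4]
opening: 0.997
pos [ 0.5775 -0.2234  0.0993] yaw 81.39 units [-0.016  0.027 -0.013] turn units -0.001 F [-0.6  0.2  0.4] T [-0.01 -0.03  0.02] open 0.997 t 11.5 q [-0.49  0.33  1.52 -0.    1.3  -1.91] tilt [-8.e-04  2.e-04 -1.e+00]
time: 12.0
ee_pos: [0.5786, -0.2238, 0.1015]
orientation: [0.001, 0.075, 0.997, -0.001]
contact_force: [-0.1, -0.7, 7.0]
opening: 0.683
pos [ 0.5786 -0.2238  0.1015] yaw 81.41 units [0.008 0.032 0.029] turn units 0.002 F [-0.1 -0.7  7. ] T [ 0.14 -0.03 -0.06] open 0.683 t 12.0 q [-0.49  0.32  1.52 -0.    1.3  -1.91] tilt [ 0.0023 -0.0012 -1.    ]
```

Gripped: opening 0.683, about 58 mm. Lifting and checking.

```bash

python3 -m creep '[[0,0,-0.2,0],[0,0,-0.5,0],[0,0,-0.7,0],[0,0,-0.7,0],[0,0,-0.4,0],[0,0,0,0]]'
python3 -c "
from h import *
res(.5625,.2465,.2,81.4)
snap('side','s5');snap('wrist','w5')"
```

```text
time: 12.6
ee_pos: [0.5788, -0.2239, 0.229]
orientation: [0.003, 0.075, 0.997, -0.001]
contact_force: [0.5, 0.5, -1.8]
opening: 0.685
pos [ 0.5788 -0.2239  0.229 ] yaw 81.42 units [1.728 9.255 0.552] turn units 0.003 F [ 0.5  0.5 -1.8] T [-0.   -0.05 -0.05] open 0.685 t 12.6 q [-0.49  0.25  1.35 -0.    1.54 -1.91] tilt [ 0.0049 -0.0028 -1.    ]
```

View pics/s5.png

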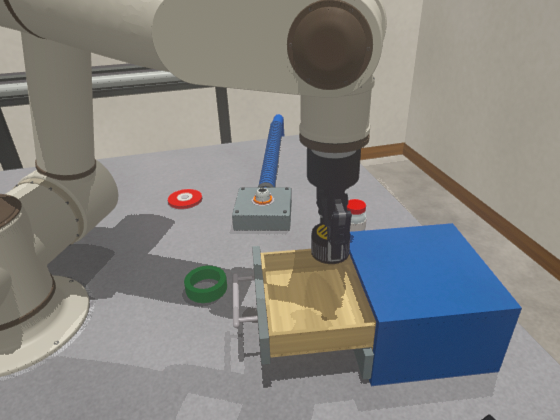

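View pics/w5.png

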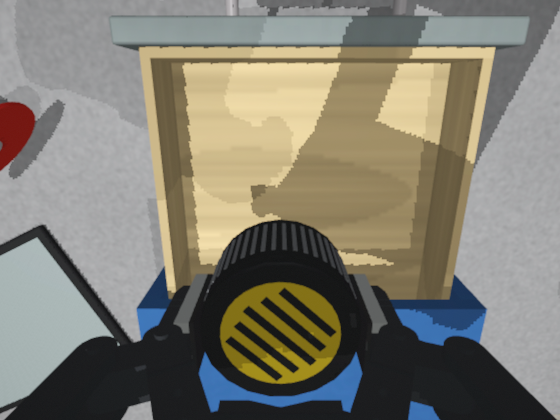

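The cell is lifted, upright in the jaws, with the grille at (282, 330) in the wrist view. I measure its offset from the TCP.

```bash
python3 -c "
from h import *
f=load('w5');P=cloud(f);hsv=cv2.cvtColor(f['pixels'],cv2.COLOR_RGB2HSV)
m=(hsv[...,0]>20)&(hsv[...,0]<34)&(hsv[...,1]>170)
m=cv2.morphologyEx(m.astype(np.uint8),cv2.MORPH_CLOSE,np.ones((13,13)));m[:275]=0;m[385:]=0;m[:,:210]=0;m[:,350:]=0
cn=max(cv2.findContours(m,cv2.RETR_EXTERNAL,cv2.CHAIN_APPROX_NONE)[0],key=len)
el=cv2.fitEllipse(cn);print(el)
o=get_obs();print(o['ee_pos'])
for dz in (.0235,): print(ray(f,*el[0],o['ee_pos'][2]+dz)-o['ee_pos'])
Z=P[m>0];print(np.median(Z,0)-o['ee_pos'],Z[:,:2].mean(0)-o['ee_pos'][:2])
q=o['orientation'];R=Ro.from_quat([q[1],q[2],q[3],q[0]]).as_matrix();print(R.T@(ray(f,*el[0],o['ee_pos'][2]+.0235)-o['ee_pos']))
"
```

```text
((280.0039367675781, 332.4837341308594), (101.13574981689453, 120.53750610351562), 90.07173919677734)
[ 0.57782196 -0.22345962  0.22481574]
[0.00117371 0.0001919  0.0235    ]
[-0.000786    0.00050914  0.02579563] [-0.00057515  0.00044561]
[-0.00113588  0.0003604  -0.02349988]
```

```bash

python3 -m creep '[[0.05,0.4,0,0],[0.15,0.8,0,0],[0.18,0.9,0,0],[0.18,0.9,0,0],[0.18,0.9,0,0],[0.18,0.9,0,0],[0.18,0.9,0,0],[0.18,0.9,0,0]]'
python3 -m creep '[[0.18,0.9,0,0],[0.18,0.9,0,0],[0.1,0.6,0,0],[0,0.25,0,0],[0,0,0,0],[0,0,0,0]]'
python3 -c "
from h import *
res(.5625,.2465,.2,81.4)
snap('wrist','w6');snap('side','s6');snap('top','t6')"
```

```text
time: 13.5
ee_pos: [0.5627, 0.1148, 0.2236]
orientation: [-0.001, 0.075, 0.997, -0.0]
contact_force: [0.6, -1.2, -1.6]
opening: 0.683
time: 14.1
ee_pos: [0.5607, 0.2463, 0.224]
orientation: [-0.001, 0.075, 0.997, -0.0]
contact_force: [0.3, 0.1, -2.1]
opening: 0.686
pos [0.5607 0.2463 0.224 ] yaw 81.42 units [-0.036  0.01   0.48 ] turn units 0.003 F [ 0.3  0.1 -2.1] T [ 0.    0.   -0.06] open 0.686 t 14.1 q [ 0.29  0.24  1.37 -0.    1.53 -1.13] tilt [-1.3e-03 -8.0e-04 -1.0e+00]
```

View pics/w6.png

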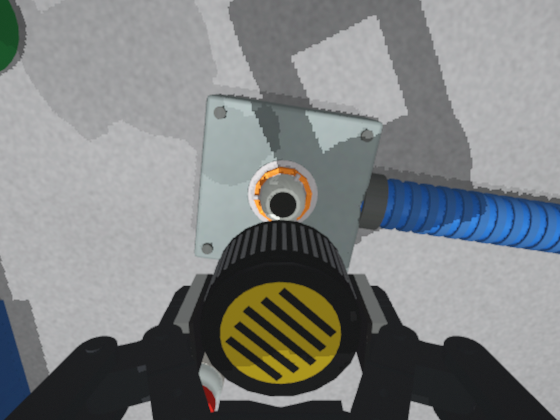

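View pics/s6.png

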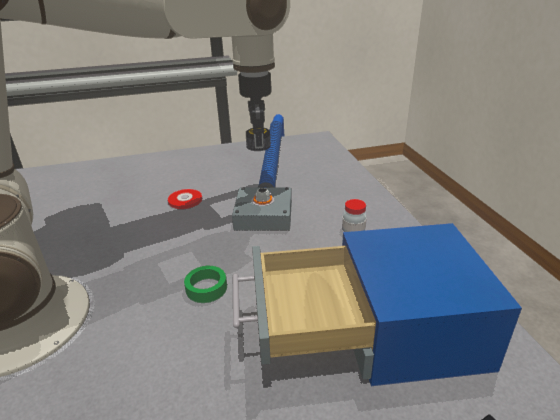

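The stub bore shows at (283, 205) in the wrist view, just ahead of the cell at column 280. I compute its position.

```bash
python3 -c "
from h import *
f=load('w6');P=cloud(f);g=cv2.cvtColor(f['pixels'],cv2.COLOR_RGB2GRAY)
s=slice(150,236);c=slice(240,330)
z=P[s,c,2];print('top z',np.percentile(z[(z>.06)&(z<.1)],95))
m=(f['z_map']>0)&(abs(P[...,2]-.08)<.004);m[:150]=0;m[236:]=0;m[:,:240]=0;m[:,330:]=0
Q=P[m];print(m.sum(),cv2.minEnclosingCircle(Q[:,:2].astype('f')),np.median(Q,0))
h=((g<50)).astype(np.uint8);h[:188]=0;h[219:]=0;h[:,:266]=0;h[:,300:]=0
n,l,st,ce=cv2.connectedComponentsWithStats(h);i=1+st[1:,4].argmax();print(st[i],ce[i],ray(f,st[i][0]+st[i][2]/2-.5,st[i][1]+st[i][3]/2-.5,.08))
cv2.imwrite('pics/z6.png',cv2.resize(cv2.cvtColor(f['pixels'][150:240,235:335],cv2.COLOR_RGB2BGR),None,fx=6,fy=6,interpolation=cv2.INTER_CUBIC))
f=load('t6');g=load('top0')
h=cv2.cvtColor(g['pixels'],cv2.COLOR_RGB2GRAY);h=(h<60).astype(np.uint8);h[:212]=0;h[231:]=0;h[:,:199]=0;h[:,219:]=0
n,l,st,ce=cv2.connectedComponentsWithStats(h);i=1+st[1:,4].argmax();print(st[i],ce[i],ray(g,*ce[i],.08))
"
```

```text
top z 0.08108698523515108
1125 ((0.5640644431114197, 0.24894703924655914), 0.01703455112874508) [0.56320062 0.24893016 0.0799298 ]
[270 193  26  24 484] [282.54545455 204.41115702] [0.56517597 0.24806489 0.08      ]
[205 218   7   7  37] [208.2972973  221.13513514] [0.56269769 0.24839279 0.08      ]
```

View pics/z6.png

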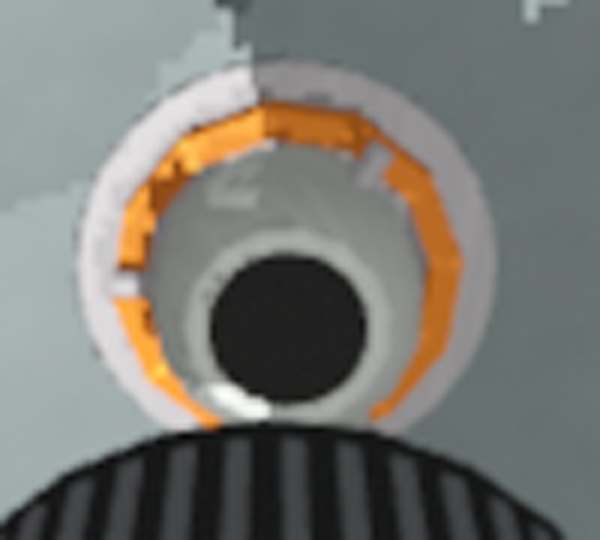

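```bash

python3 -c "
from h import *
res(.5635,.2482,.1,81.4)"
python3 -m creep '[[-0.05,0.04,0.3,0],[0,0,0.6,0],[0,0,0.6,0],[0,0,0.5,0],[0,0,0.3,0],[0,0,0.15,0],[0,0,0,0]]'
python3 -c "
from h import *
res(.5635,.2482,.08,81.4)"
```

```text
pos [0.561  0.2457 0.2246] yaw 81.34 units [-0.042  0.058  2.493] turn units -0.01 F [ 0.  -0.1 -1.5] T [ 0.    0.01 -0.  ] open 0.689 t 14.25 q [ 0.29  0.23  1.37 -0.    1.53 -1.13] tilt [-3.e-04 -3.e-04 -1.e+00]
time: 14.95
ee_pos: [0.5636, 0.2481, 0.1016]
orientation: [-0.0, 0.075, 0.997, -0.0]
contact_force: [-0.7, 0.3, -2.9]
opening: 0.683
pos [0.5636 0.2481 0.1016] yaw 81.4 units [0.002 0.001 0.432] turn units -0.001 F [-0.7  0.3 -2.9] T [-0.    0.03  0.  ] open 0.683 t 14.95 q [ 0.29  0.32  1.52 -0.    1.3  -1.13] tilt [-1.e-03 -4.e-04 -1.e+00]
```

```bash

python3 -m creep '[[0,0,0.1,0],[0,0,0.1,0],[0,0,0.08,0],[0,0,0,0]]'
python3 -m creep '[[0,0,0.06,0],[0,0,0.04,0],[0,0,0.04,0],[0,0,0,0]]'
python3 -c "
from h import *
res(.5635,.2482,.08,81.4)
snap('side','s7')"
python3 -c "
import cv2;i=cv2.imread('pics/s7.png')[130:240,200:330];cv2.imwrite('pics/s7z.png',cv2.resize(i,None,fx=5,fy=5))"
```

```text
time: 15.35
ee_pos: [0.5636, 0.2483, 0.0879]
orientation: [-0.0, 0.075, 0.997, -0.0]
contact_force: [0.2, -0.5, -2.8]
opening: 0.681
time: 15.75
ee_pos: [0.5636, 0.2483, 0.081]
orientation: [-0.0, 0.075, 0.997, -0.0]
contact_force: [-0.3, -0.1, -2.5]
opening: 0.687
pos [0.5636 0.2483 0.081 ] yaw 81.41 units [ 0.002 -0.003  0.02 ] turn units 0.002 F [-0.3 -0.1 -2.5] T [-0.01  0.   -0.03] open 0.687 t 15.75 q [ 0.29  0.33  1.55 -0.    1.26 -1.13] tilt [-4.e-04 -2.e-04 -1.e+00]
```

View pics/s7z.png

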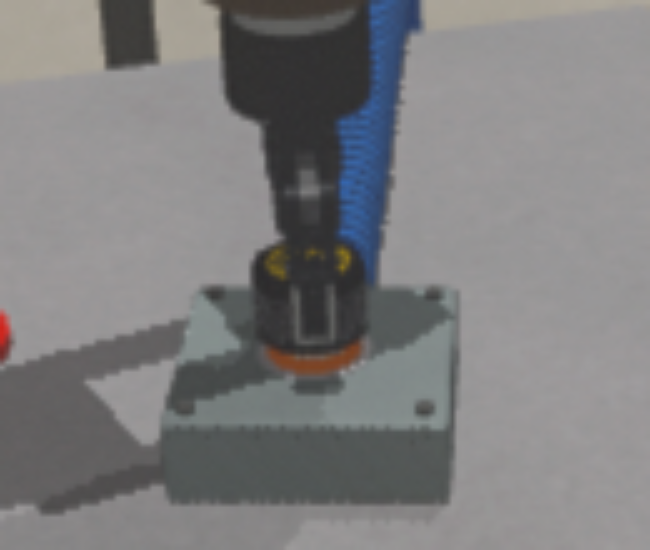

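The side view shows the cell over the stub, just above the orange ring, with no side force. Next I feel for the pins.

```bash

python3 -m creep '[[0,0,0.03,0],[0,0,0.03,0],[0,0,0,0]]'
python3 -c "
from h import *
res(.5635,.2482,.08,81.4)"
```

```text
time: 16.1
ee_pos: [0.5641, 0.2485, 0.0799]
orientation: [0.001, 0.075, 0.997, 0.0]
contact_force: [-6.2, -1.9, 16.8]
opening: 0.684
pos [0.5641 0.2485 0.0799] yaw 81.42 units [ 0.011 -0.008 -0.002] turn units 0.003 F [-6.2 -1.9 16.8] T [-0.45  1.09  0.01] open 0.684 t 16.1 q [ 0.29  0.34  1.55 -0.    1.26 -1.13] tilt [ 1.5e-03  2.0e-04 -1.0e+00]
```

Pin contact came at TCP z = 0.080, as predicted. Now I turn under this push and watch z.

```bash

python3 -m creep '[[0,0,0,0.7],[0,0,0,0.7],[0,0,0,0.7],[0,0,0,0.7]]'
python3 -c "
from h import *
res(.5635,.2482,.08,81.4)"
```

```text
time: 16.5
ee_pos: [0.5638, 0.2484, 0.0784]
orientation: [0.0, 0.221, 0.975, -0.0]
contact_force: [-0.2, 1.6, -2.7]
opening: 0.686
pos [0.5638 0.2484 0.0784] yaw 64.44 units [ 0.003 -0.006 -0.033] turn units -2.826 F [-0.2  1.6 -2.7] T [-0.02  0.04  0.04] open 0.686 t 16.5 q [ 0.29  0.34  1.55 -0.    1.26 -0.83] tilt [ 2.e-04 -1.e-04 -1.e+00]
```

The contact force vanished after 17° of turn, so it is likely at a keyway. I push down to test.

```bash

python3 -m creep '[[0,0,0.04,0],[0,0,0.04,0],[0,0,0,0]]'
python3 -c "
from h import *
res(.5635,.2482,.0655,64.4)"
```

```text
time: 16.8
ee_pos: [0.5635, 0.2483, 0.0738]
orientation: [-0.0, 0.219, 0.976, -0.0]
contact_force: [-0.3, -0.6, -1.2]
opening: 0.684
pos [0.5635 0.2483 0.0738] yaw 64.72 units [-0.001 -0.003  0.166] turn units 0.053 F [-0.3 -0.6 -1.2] T [0.03 0.03 0.01] open 0.684 t 16.8 q [ 0.29  0.34  1.55 -0.    1.25 -0.84] tilt [-7.e-04 -3.e-04 -1.e+00]
```

It is keyed: 6 mm below pin contact with no force. Pushing home.

```bash

python3 -m creep '[[0,0,0.04,0],[0,0,0.04,0],[0,0,0.04,0],[0,0,0,0]]'
python3 -m creep '[[0,0,0.04,0],[0,0,0.02,0],[0,0,0,0]]'
python3 -c "
from h import *
res(.5635,.2482,.0655,64.4)"
```

```text
time: 17.2
ee_pos: [0.5638, 0.2484, 0.0683]
orientation: [0.0, 0.22, 0.976, -0.0]
contact_force: [-2.9, -1.3, 4.8]
opening: 0.683
time: 17.5
ee_pos: [0.5638, 0.2484, 0.0664]
orientation: [0.0, 0.22, 0.976, 0.0]
contact_force: [-8.2, -1.6, 17.6]
opening: 0.689
pos [0.5638 0.2484 0.0664] yaw 64.63 units [ 0.004 -0.007  0.019] turn units 0.039 F [-8.2 -1.6 17.6] T [-0.68  1.35  0.01] open 0.689 t 17.5 q [ 0.29  0.35  1.56 -0.    1.23 -0.84] tilt [ 7.e-04 -0.e+00 -1.e+00]
```

```bash

python3 -m creep '[[0.01,0,0.01,0],[0,0,0.02,0],[0,0,0,0],[0,0,0,0]]' 1 120
python3 -c "
from h import *
res(.5635,.2482,.0655,64.4)"
python3 -m creep '[[0,0,0.02,0],[0,0,0,0],[0,0,0,0]]'
python3 -c "
from h import *
res(.5635,.2482,.0655,64.4)
snap('side','s8');snap('top','t8');snap('wrist','w8')
import cv2;i=cv2.imread('pics/s8.png')[130:240,200:330];cv2.imwrite('pics/s8z.png',cv2.resize(i,None,fx=5,fy=5))"
```

```text
time: 17.9
ee_pos: [0.5639, 0.2485, 0.0666]
orientation: [0.001, 0.22, 0.976, 0.0]
contact_force: [-13.6, -6.7, 36.2]
opening: 0.68
pos [0.5639 0.2485 0.0666] yaw 64.64 units [ 0.004 -0.008  0.021] turn units 0.039 F [-13.6  -6.7  36.2] T [-1.58  2.41  0.01] open 0.68 t 17.9 q [ 0.29  0.35  1.56 -0.    1.23 -0.84] tilt [ 2.4e-03 -2.0e-04 -1.0e+00]
time: 18.2
ee_pos: [0.5639, 0.2485, 0.0665]
orientation: [0.001, 0.22, 0.976, 0.0]
contact_force: [-19.7, -9.1, 48.8]
opening: 0.679
pos [0.5639 0.2485 0.0665] yaw 64.64 units [ 0.005 -0.008  0.021] turn units 0.04 F [-19.7  -9.1  48.8] T [-2.06  3.31  0.  ] open 0.679 t 18.2 q [ 0.29  0.35  1.56 -0.    1.23 -0.84] tilt [ 2.8e-03 -1.0e-04 -1.0e+00]
```

View pics/s8z.png

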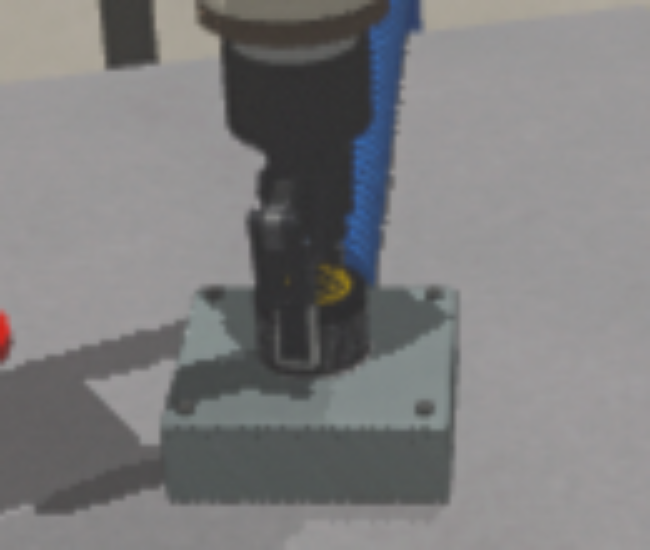

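View pics/w8.png

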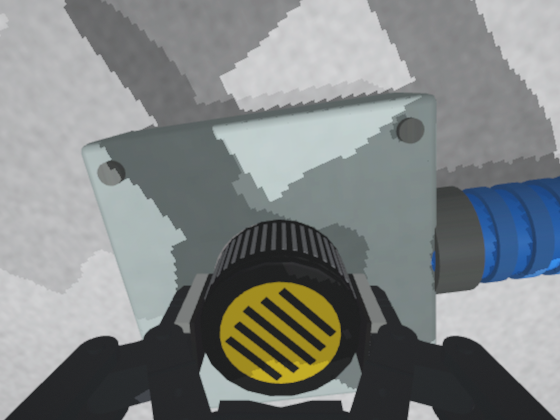

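View pics/t8.png

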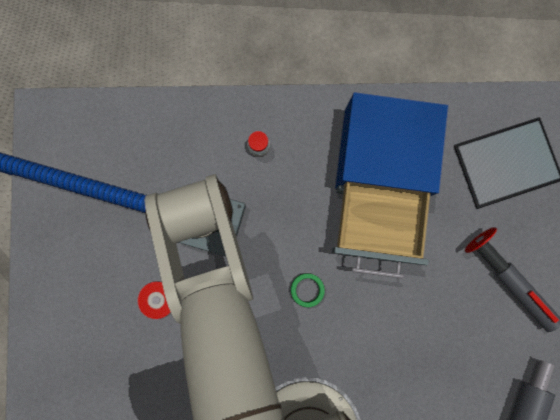

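Pushed hard: z stays at 0.0665 while the force rises from 36 to 49 N, and no orange shows, so it looks bottomed out. I ease to a moderate push and verify the cell's top height (0.090 expected).

```bash

python3 -m creep '[[0,0,-0.03,0],[0,0,0,0],[0,0,0,0]]'
python3 -c "
from h import *
res(.5635,.2482,.0655,64.4)
for n in ('w8','w5'):
  f=load(n);P=cloud(f);hsv=cv2.cvtColor(f['pixels'],cv2.COLOR_RGB2HSV)
  m=(hsv[...,0]>20)&(hsv[...,0]<34)&(hsv[...,1]>170);m[:275]=0;m[385:]=0;m[:,:210]=0;m[:,350:]=0
  v,u=np.nonzero(m);Q=P[m];A=np.c_[Q[:,:2]-Q[:,:2].mean(0),np.ones(len(Q))];c=np.linalg.lstsq(A,Q[:,2],rcond=None)[0];print(n,'grille top z',np.median(Q[:,2]),'tilt deg',np.degrees(c[:2]),'u,v',u.mean(),v.mean())
f=load('w8');P=cloud(f);print('box top z',np.median(P[130:200,300:380,2]))
f=load('s8');P=cloud(f);hsv=cv2.cvtColor(f['pixels'],cv2.COLOR_RGB2HSV);m=(hsv[...,0]>20)&(hsv[...,0]<34)&(hsv[...,1]>150);m[:170]=0;m[210:]=0;m[:,:230]=0;m[:,290:]=0;print('side top z',m.sum(),np.median(P[m],0))
o=(hsv[...,0]<16)&(hsv[...,1]>140);o[:185]=0;o[220:]=0;o[:,:245]=0;o[:,290:]=0;print('orange px',o.sum())
"
```

```text
time: 18.65
ee_pos: [0.5638, 0.2485, 0.0666]
orientation: [0.001, 0.22, 0.976, 0.0]
contact_force: [-10.7, -5.9, 29.7]
opening: 0.679
pos [0.5638 0.2485 0.0666] yaw 64.63 units [ 0.004 -0.008  0.022] turn units 0.039 F [-10.7  -5.9  29.7] T [-1.4   1.93 -0.02] open 0.679 t 18.65 q [ 0.29  0.35  1.56 -0.    1.23 -0.84] tilt [ 2.2e-03 -1.0e-04 -1.0e+00]
w8 grille top z 0.09045927821940306 tilt deg [-11.47745748   5.90495659] u,v 279.85597667638484 331.4771137026239
w5 grille top z 0.25046105175214584 tilt deg [-9.90292532  1.81438365] u,v 279.968063583815 331.69176300578033
box top z 0.04985821451914514
side top z 14 [0.57868438 0.24307243 0.08942991]
orange px 0
```

The top is 40.6 mm above the box (40 expected), no orange is visible, and the push is a steady 30 N. Handing in.

```bash
python3 -c "
from h import *
print(hand_in()); o=get_obs(); print(o['time'],o['ee_pos'],o['contact_force'])"
```

```text
the job is handed in; nothing more can be done
None
the job is handed in; nothing more can be done
```

The job is handed in at about 19 s of robot time, with the filter cell keyed and held pushed home on the inlet. I pulled the top drawer 154 mm until it met its stop; it started ajar, by about 12 mm if the full travel is 166 mm. I then gripped the cell and set it over the stub. It met the pins at TCP z = 0.080 m, and after 17° of turn the pin contact vanished and it went down to the bottom.

**Checks that agreed:**
- **Bottomed out:** TCP z stayed at 0.0665 m while the push rose from 36 to 49 N. I then eased the push to about 30 N, with the grip set to 120 N.
- **Flush:** the grille is 40.6 mm above the box's flat top (40 mm expected), and no orange ring is visible.
- **Surroundings:** by eye, the last top view shows the drawer open and the bystanders where they were.

**Checks that disagreed or failed:**
- **Depth below the pins:** the cell came down 13.4 mm from pin contact, against the 14 mm expected. I put this down to arm and grip give under load.
- **Side force:** about 12 N remained on the wrist at the end.
- **Tilt:** a plane fit to the grille's depth gave no usable reading. It showed about 10° even in the picture taken before placing, where the cell looked upright.
- **Force peak:** the pull against the drawer stop reached about 90 N at the wrist, under the 120 N limit.

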